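Slide a standing capacitor into its test dock and start the test

ROBOT

A 6-joint arm with a two-finger parallel gripper is mounted at the origin on a cart in front of the work surface, level with it; the furniture and walls round the work are solid. World frame = base frame: x ahead of the robot, y to its left, z up, the work surface at z = 0. Lengths are in m, angles in rad, forces in N, time in s.
With the tool pointing down it reaches from about 0.35 to 0.975 m from the base axis. Payload 4.9 kg.
Tool frame: the origin (TCP) lies midway between the tips of the shut fingers; the grasp point (between the pads) lies 19 mm behind it; z points along the fingers, y is the line along which they close (so a half turn about z gives the same grasp; the last joint's range is limited). The gripper opens to 85 mm and grips with 20 to 120 N. Pads are 22 mm wide; open, the fingers measure 114 mm over their backs; the gripper's body (76 mm by 85 mm) begins 54 mm behind the grasp point. The pads swing forward as they close: fully open they stand 13 mm farther back than shut.
Start: joints at [1.222, 0.053, 1.613, -0, 1.476, -0.119], TCP at [0.142, 0.609, 0.2] pointing down, gripper open.
Joint ranges: [-3.01, 3.01], [-1.01, 2.22], [0.06, 2.58], [-1.02, 4.17], [0.09, 2.62], [-3.14, 3.14]. Speed limits (rad/s): [2.57, 2.57, 3.14, 3.14, 3.14, 3.14].

INTERFACE

Orientations are given as a unit quaternion [w, x, y, z].
In Python, from plant import * gives the robot as it stands.
- The arm moves only by the tool jog_arm, never from a script. Its argument "targets" is a list of rows, each a list of 3 entries, a list of its own where there are three numbers: the shift along the tool's x, y, z in units of 25 mm (1.0 is 25 mm), then the turn, a rotation vector about the tool's x, y, z in units of 8 degrees (1.0 is 8 degrees), then the opening in per cent of the stroke, from 0 (shut) to 100 (fully open). A call has 1 to 8 rows; each row is the pose to reach, as a shift and turn from the pose commanded when the call began, along the tool's axes at that moment; what a row does not reach only later rows make up. A row lasts 1/8 s, in which the tool goes at most 62.5 mm and 10.7 degrees, less where a joint would pass 70% of its speed; a pose out of reach is approached as far as the arm can. A call with a gripper value outside its range is refused whole. The fingers move at their own pace and stop on an object; the grip force is fixed at half the most. Time passes only in rows, so rows that repeat a pose let the fingers close. It gives the time, the measured TCP pose, the force, the opening and the grip force at its end, in the units of the state.
- state(): the state, without advancing time (a new reading comes with each control period).
- grab_frame(name): name is "scene" or "top" or "wrist"; returns (picture, depth): 420x560x3 uint8, red, green, blue; 420x560 float32, m along the optical axis (not along the pixel's ray), 0 where there is no reading.
- camera_params(name): a dict with "fovy" (degrees; the focal length in pixels is half the picture's height over the tangent of half this angle, whatever the lens; pixels are square), "cx", "cy" (the principal point, pixels), "dist" ([k1, k2, p1, p2, k3] as OpenCV has them; the pictures are not rectified), "rvec" (rotation vector, rad) and "tvec" (3), from world to camera coordinates, as OpenCV has them; the wrist camera has in their place "hand_eye" (4x4, takes a point from camera to tool coordinates, whose origin is the TCP and whose axes are the flange's). Camera axes: x right, y down, z forward; pixel columns grow to the right and rows downward; lengths in m; the calibration is good to about 2 mm. A picture is of the moment at which its call begins: read the wrist's pose just before it. camera_params takes no time and is no camera call.
- job_done(): hands the job in; it is judged then, once.
The state is a dict: "time": time; "joint_pos": joint angles; "joint_vel": joint speeds; "joint_efforts": joint torques, N m; "tool_pos": TCP position; "tool_rot": TCP orientation; "contact_force": force on the tool from outside, world axes, zero at the start; "ft_torque": the same for the moment, N m; "gripper_width": opening from 0.0 (shut) to 1.0 (fully open); "grasp_force": force on a finger pad.
Only numpy, scipy, OpenCV 4.12 (cv2) and the standard library are available. Lean on these libraries where they do the work, as an engineer would, in place of code of your own. Each camera call takes 0.05 s, during which the arm holds its last target. There are 200 camera calls.

TASK

Gently push the tall dark-blue capacitor can across the bench, low on its body so that it slides and stays upright, through the flared mouth of the test dock until it is fully home against the back of the dock. Then press the red button on the dock all the way down and let go, leaving the capacitor standing home. Do not grasp, lift or tip the capacitor, do not press the button before the capacitor is home, and leave the other things where they are.

Things in the scene. Friction and masses are not known exactly. Their poses are not given: they have to be found in the camera images.
- capacitor: dark-blue electrolytic capacitor can standing on its end, loose: round, 44 mm diameter, 79 mm tall, about 0.2 kg (varies). Origin at the centre of its underside on the bench, z axis up along the can. Pushed at or above about half its height it may tip; pushed within about 20 mm of the bench it slides.
- dock: test dock fixed to the bench: grey back block (68 x 76 x 36 mm) with a red button on top, two aluminium guide walls in front (6 mm thick, 26 mm high). Origin on the bench where the can's axis stands when home; its level x axis points inward, from mouth to block; z up. The block's flat front face is at x = 22.5 mm. The can slides on the bench: there is no floor.
- dock_mouth (a point): middle of the dock's mouth, on the bench, 34 mm before the dock's origin (dock x = -34 mm). The guides' inner faces are 106 mm apart here, close in at 45 degrees to 50 mm apart at dock x = -6 mm, then run straight to the block; fingers up to 70 mm wide overall can follow the can all the way home.
- start_button_top (a point): centre of the top face of the red push button (28 mm diameter) on the back block, 66 mm behind the dock's origin along the dock's x.
- start_button (a joint): travel of the red button in m: 0 up, 0.006 fully down (about 5 N); springs back when let go.
- film_cap: bystander: loose blue block capacitor, 35 x 57 x 57 mm (x, y, z), pins on top. Origin at the centre of its underside.
- nut_tin: bystander: loose round white tin, 67 mm diameter, 31 mm tall. Origin at the centre of its underside.
- heat_sink: bystander: loose grey finned heat sink, 80 x 61 x 30 mm (x, y, z). Origin at the centre of its underside.
- inverter_box: fixed obstacle to the left of the work: open wired enclosure, about 0.3 m tall, on the bench from about x = 0.53 m and y = 0.15 m leftward, with leads hanging over the bench edge in front of it. Pass it on the robot's side, fingers 0.3 m above the bench.
Mind the look-alikes: they are no part of the job. Leave any green or orange look-alike of the capacitor alone.

How it is judged:
By the outcome, as a careful person would: the job done as asked, in the order asked, and still so for the second after the job is handed in, with the robot touching nothing.
It also fails if it takes over 64 s, if anything falls off the work surface, if the arm or the gripper's body presses on something with over 40 N, if the wrist force passes 120 N, or if a joint passes its speed limit or range.

## Working session

There is one attempt and no reset: what is moved stays moved. The work goes in short steps, Python scripts to look and compute and a tool call to move; the robot and the scene stay as the last step left them, time stands still between calls to the robot, and variables do not carry over. Pictures are saved under pics/ and viewed, at most 10 in all, crops included, and the job is handed in when it is done.

Besides the shell and the picture viewer there is one more tool, called after "Request:" as name(argument=value, ...) on one line, values as JSON. jog_arm: Moves the arm, as the interface text tells. Its arguments: {"type":"object","properties":{"targets":{"type":"array"}},"required":["targets"]}

```bash
mkdir -p pics; ls; python3 - <<'E'
from plant import *
import cv2
s=state();print(s['time'],s['tool_pos'],s['tool_rot'])
for n in("scene","top"):
    p,d=grab_frame(n);cv2.imwrite(f"pics/{n}0.png",p[:,:,::-1]);import numpy as np;np.save(f"pics/{n}0.npy",d)
    print(camera_params(n))
print(camera_params("wrist"))
E
```

```text
pics
0.0 [0.14211759 0.60792878 0.19886206] [-2.50781393e-04  1.14640858e-01  9.93406480e-01 -9.87946649e-04]
{'fovy': 53.81280745693153, 'cx': 279.7073123274738, 'cy': 205.83595794742794, 'dist': array([0.02914167, 0.        , 0.        , 0.        , 0.        ]), 'rvec': array([ 2.27110575, -0.90691642,  0.3658719 ]), 'tvec': array([-0.42947618,  0.34700025,  1.16457075])}
{'fovy': 56.939620171231816, 'cx': 278.50441373446245, 'cy': 217.90862960733253, 'dist': array([-0.09114528,  0.        ,  0.        ,  0.        ,  0.        ]), 'rvec': array([ 2.12169381, -2.1579568 ,  0.2136649 ]), 'tvec': array([-0.02867132,  0.57767537,  0.98336726])}
{'fovy': 63.063020128693694, 'cx': 276.6609469899935, 'cy': 201.98861965926602, 'dist': array([-0.0616499,  0.       ,  0.       ,  0.       ,  0.       ]), 'hand_eye': array([[ 0.00153841, -0.96251863, -0.2712112 ,  0.06784053],
       [ 0.99999802,  0.00113875,  0.00163097, -0.0018224 ],
       [-0.00126099, -0.27121317,  0.96251848, -0.17319411],
       [ 0.        ,  0.        ,  0.        ,  1.        ]])}
```

View pics/scene0.png

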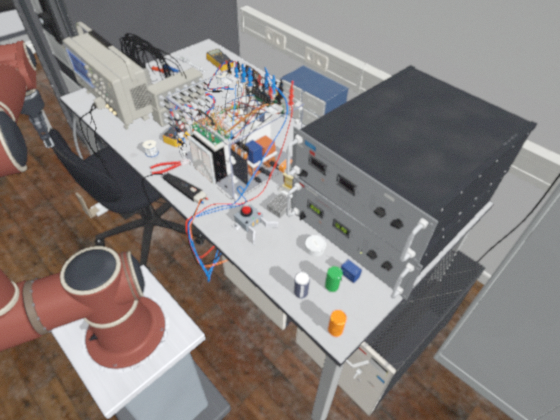

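View pics/top0.png

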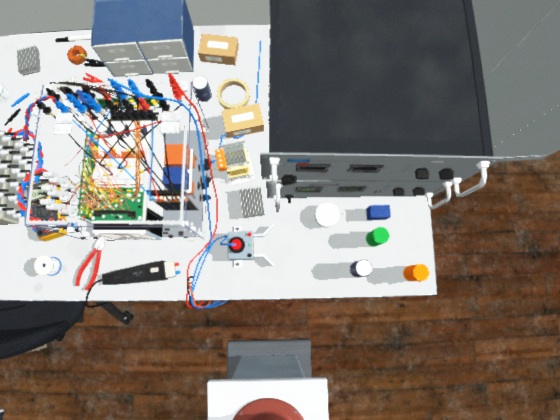

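The blue can with the pale top is at about (362,268) in the top picture and (302,285) in the scene picture. The possible confusions in the top picture are the green can (378,237), the orange can (417,272), the small dark can at the back (201,88) and the white reel (46,266). The dock is at about (240,245), its red button at (237,243), and its mouth opens to the right.

```bash
cat >h.py <<'E'
import numpy as np,cv2
from scipy.spatial.transform import Rotation as R
def KD(p):
    f=210/np.tan(np.radians(p['fovy'])/2)
    return np.array([[f,0,p['cx']],[0,f,p['cy']],[0,0,1.]]),p['dist']
def pose(p,s=None):  # camera->world R, centre
    if 'rvec' in p:
        r=cv2.Rodrigues(p['rvec'])[0];return r.T,-r.T@p['tvec']
    q=s['tool_rot'];T=np.eye(4);T[:3,:3]=R.from_quat([q[1],q[2],q[3],q[0]]).as_matrix();T[:3,3]=s['tool_pos']
    T=T@p['hand_eye'];return T[:3,:3],T[:3,3]
def cast(p,uv,z,s=None):
    K,D=KD(p);r,c=pose(p,s)
    n=cv2.undistortPoints(np.array(uv,float).reshape(-1,1,2),K,D)[:,0]
    d=np.c_[n,np.ones(len(n))]@r.T
    return c+d*((z-c[2])/d[:,2])[:,None]
def cloud(p,dep,s=None):
    v,u=np.mgrid[:420,:560];K,D=KD(p);r,c=pose(p,s)
    n=cv2.undistortPoints(np.c_[u.ravel(),v.ravel()].astype(float).reshape(-1,1,2),K,D)[:,0]
    P=(np.c_[n,np.ones(len(n))]*dep.reshape(-1,1))@r.T+c
    return P.reshape(420,560,3)
E
python3 - <<'E'
from plant import *
from h import *
p=camera_params('top')
im=cv2.imread('pics/top0.png');d=np.load('pics/top0.npy')
for n,uv,z in [('can',(362,268),.079),('green',(378,237),.079),('orange',(417,272),.079),('btn',(237,243),.045),('wall1',(270,228),.026),('wall2',(270,264),.026),('tin',(328,215),.031),('film',(378,212),.057),('hs',(251,203),.03),('red lead',(205,300),0),('edge',(300,297),0),('rack',(330,197),0)]:
    print(n,cast(p,[uv],z)[0].round(3),cloud(p,d)[uv[1],uv[0]].round(3))
c=np.hstack([cv2.resize(im[195:315,180:300],None,fx=3.3,fy=3.3,interpolation=2),cv2.resize(im[195:315,320:440],None,fx=3.3,fy=3.3,interpolation=2)])
cv2.imwrite('pics/crop.png',c)
E
```

```text
can [ 0.438 -0.25   0.079] [ 0.438 -0.25   0.08 ]
green [ 0.518 -0.296  0.079] [ 0.518 -0.296  0.079]
orange [ 0.424 -0.394  0.079] [ 0.425 -0.395  0.077]
btn [0.512 0.073 0.045] [0.511 0.072 0.055]
wall1 [ 0.554 -0.015  0.026] [ 0.554 -0.015  0.025]
wall2 [ 0.456 -0.014  0.026] [ 0.458 -0.014  0.   ]
tin [ 0.587 -0.175  0.031] [ 0.587 -0.175  0.03 ]
film [ 0.588 -0.307  0.057] [ 0.59  -0.309  0.049]
hs [0.624 0.036 0.03 ] [0.629 0.037 0.006]
red lead [0.363 0.164 0.   ] [ 0.363  0.164 -0.003]
edge [ 0.367 -0.094  0.   ] [ 0.367 -0.094 -0.001]
rack [ 0.644 -0.188  0.   ] [ 0.643 -0.187  0.006]
```

View pics/crop.png

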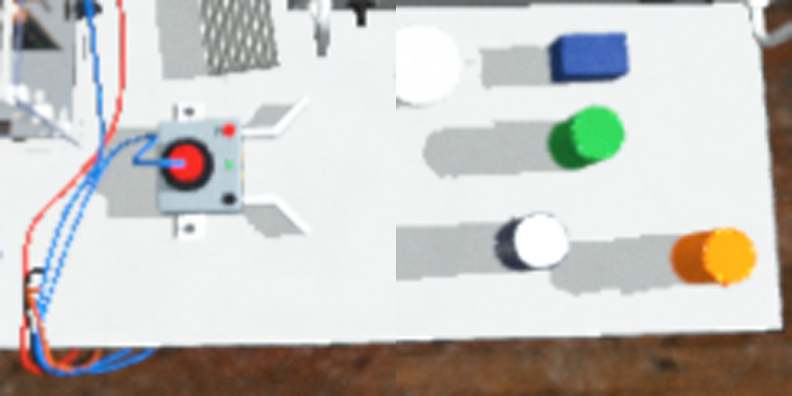

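Candidates checked in the crop. The target is the dark-blue can with the pale top at right-panel (540,240), world about (0.438, -0.250). The green can, orange can, blue block and white tin are rejected. The dock's mouth faces -y. I'll go up and over on the robot's side.

Request:
jog_arm(targets=[[[0,0,-2.4],[0,0,0.8],33],[[0,0,-4.8],[0,0,1.7],33],[[-1.4,-1.8,-5],[0,0,2.6],33],[[-2.8,-3.6,-5],[0,0,3.5],33],[[-4.2,-5.4,-5],[0,0,4.4],33],[[-5.6,-7.2,-5],[0,0,5.3],33],[[-7,-9,-5],[0,0,6.2],33],[[-8.4,-10.8,-5],[0,0,7],33]])

```text
time: 1.1
tool_pos: [0.2855, 0.2961, 0.3246]
tool_rot: [0.0, 0.569, 0.822, -0.0]
contact_force: [1.1, -0.3, 0.4]
gripper_width: 0.332
grasp_force: 0.0
```

Request:
jog_arm(targets=[[[-2,0.2,0],[0,0,0.4],33],[[-4,0.4,0],[0,0,0.8],33],[[-6,0.7,0],[0,0,1.2],33],[[-8,0.9,0],[0,0,1.6],33],[[-10,1.1,0],[0,0,2],33],[[-12,1.3,0],[0,0,2.3],33],[[-14,1.5,0],[0,0,2.6],33],[[-15.4,1.7,0],[0,0,2.6],33]])

```text
time: 2.1
tool_pos: [0.4622, -0.0488, 0.3244]
tool_rot: [-0.0, 0.708, 0.707, -0.0]
contact_force: [0.4, 0.5, 0.3]
gripper_width: 0.328
grasp_force: 0.0
```

```bash
python3 - <<'E'
from plant import *
from h import *
import pickle
s=state();p,d=grab_frame('wrist');cv2.imwrite('pics/w1.png',p[:,:,::-1]);pickle.dump((s,d),open('pics/w1.pkl','wb'))
print(s['time'],s['tool_pos'],s['tool_rot'],s['contact_force'])
E
```

```text
2.1 [ 0.46224868 -0.04883963  0.32441773] [-4.29249855e-04  7.07610735e-01  7.06602286e-01 -2.70549052e-04] [0.41725266 0.45792011 0.3035123 ]
```

View pics/w1.png

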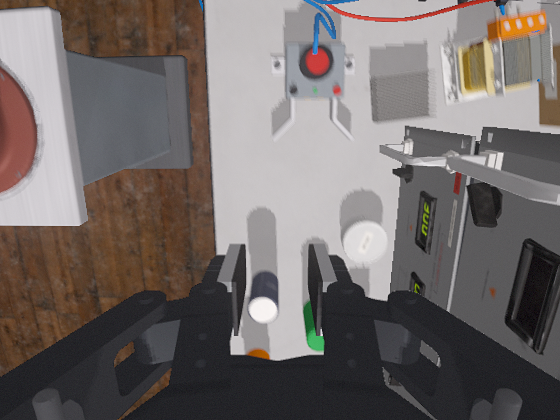

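The picture shows the dock block with the red button at (316,62), the guide tips at (277,137) and (350,137), the can's pale top at (263,308), the tin at (365,242), and part of the green can at (314,330).

```bash
python3 - <<'E'
from plant import *
from h import *
import pickle
s,d=pickle.load(open('pics/w1.pkl','rb'));p=camera_params('wrist')
im=cv2.imread('pics/w1.png');P=cloud(p,d,s)
# red button
hsv=cv2.cvtColor(im,cv2.COLOR_BGR2HSV)
m=((hsv[:,:,0]<8)|(hsv[:,:,0]>172))&(hsv[:,:,1]>150)&(hsv[:,:,2]>90);m[:, :290]=0;m[:,345:]=0;m[:40]=0;m[90:]=0
c=max(cv2.findContours(m.astype(np.uint8),0,2)[0],key=cv2.contourArea)
(cc,r)=cv2.minEnclosingCircle(c);q=P[m];print('btn px',cc,r,'z med',np.median(q[:,2]),np.percentile(q[:,2],[10,90]))
zb=np.median(q[:,2]);b=cast(p,[cc],zb,s)[0];print('btn',b)
def sel(x0,x1,y0,y1,z0,z1): return (P[...,0]>x0)&(P[...,0]<x1)&(P[...,1]>y0)&(P[...,1]<y1)&(P[...,2]>z0)&(P[...,2]<z1)
m=sel(.4,.62,.02,.16,.031,.041);q=P[m];r=cv2.minAreaRect(q[:,:2].astype(np.float32)*1000);print('block',r,len(q))
m=sel(.4,.62,-.06,.03,.018,.030);q=P[m];print('wall bbox',q.min(0),q.max(0),len(q))
for y in np.arange(-.04,.04,.01):
    a=q[abs(q[:,1]-y)<.004]
    lo,hi=a[a[:,0]<.505],a[a[:,0]>.505]
    if len(lo) and len(hi): print(round(y,3),'inner',np.percentile(lo[:,0],95).round(4),np.percentile(hi[:,0],5).round(4))
tips=cast(p,[(277,137),(350,137)],.026,s);print('tips',tips)
m=sel(.38,.5,-.31,-.2,.07,.09);c=max(cv2.findContours(m.astype(np.uint8),0,2)[0],key=cv2.contourArea);cc,r=cv2.minEnclosingCircle(c);print('can',cc,r,cast(p,[cc],.079,s))
# can in top view from white top
pt=camera_params('top');dt=np.load('pics/top0.npy');Q=cloud(pt,dt)
for n,(x,y) in dict(can=(.438,-.25),orange=(.424,-.394),green=(.518,-.296)).items():
    m=(abs(Q[...,0]-x)<.035)&(abs(Q[...,1]-y)<.035)&(Q[...,2]>.07);v,u=np.nonzero(m)
    (cc,r)=cv2.minEnclosingCircle(np.c_[u,v].astype(np.float32));print(n,cc,r,cast(pt,[cc],.079)[0])
E
```

```text
btn px (317.8128356933594, 60.594970703125) 12.596466064453125 z med 0.05706670147391671 [0.04785003 0.05837942]
btn [0.51250877 0.07224127 0.0570667 ]
block ((531.4916381835938, 56.66927719116211), (121.3470687866211, 145.88783264160156), 37.31187057495117) 2252
wall bbox [ 0.454939   -0.02405003  0.01836314] [0.61986919 0.02967825 0.02999902] 590
-0.02 inner 0.4645 0.5572
-0.01 inner 0.4739 0.5465
0.0 inner 0.4834 0.5385
0.01 inner 0.4846 0.5358
0.02 inner 0.4845 0.5359
0.03 inner 0.4843 0.5358
tips [[ 0.46314222 -0.02235053  0.026     ]
 [ 0.56280188 -0.02208314  0.026     ]]
can (261.5, 306.45001220703125) 15.910877227783203 [[ 0.44153898 -0.25105848  0.079     ]]
can (363.0, 267.5) 8.732224464416504 [ 0.43960043 -0.25234351  0.079     ]
orange (420.0, 272.5) 9.12424373626709 [ 0.42297318 -0.40189315  0.079     ]
green (379.79998779296875, 235.0) 8.765953063964844 [ 0.52290948 -0.30138564  0.079     ]
```

Request:
jog_arm(targets=[[[-2,-0.2,0],[0,0.2,0],33],[[-4,-0.4,1],[0,0.4,0],33],[[-6,-0.6,2],[0,0.7,0],33],[[-8,-0.8,3.5],[0,1,0],33],[[-9.5,-0.9,5],[0,1.3,0],33],[[-10,-0.9,6.5],[0,1.5,0],33],[[-10,-0.9,8],[0,1.5,0],33],[[-10,-0.9,8],[0,1.5,0],33]])

```text
time: 3.15
tool_pos: [0.4374, -0.2947, 0.1211]
tool_rot: [-0.078, 0.703, 0.703, 0.074]
contact_force: [-0.4, 0.2, -0.6]
gripper_width: 0.326
grasp_force: 0.0
```

```bash
python3 - <<'E'
from plant import *
from h import *
s=state();print(s['time'],s['tool_pos'],s['tool_rot'],s['joint_pos'])
p,d=grab_frame('wrist');cv2.imwrite('pics/w2.png',p[:,:,::-1])
pr=camera_params('wrist');P=cloud(pr,d,s)
m=(abs(P[...,0]-.44)<.04)&(abs(P[...,1]+.25)<.04)&(P[...,2]>.072)&(P[...,2]<.086)
c=max(cv2.findContours(m.astype(np.uint8),0,2)[0],key=cv2.contourArea);cc,r=cv2.minEnclosingCircle(c);print('can',cc,r,cast(pr,[cc],.079,s))
E
```

```text
3.15 [ 0.43738299 -0.29474181  0.12114393] [-0.07822732  0.70314647  0.70284463  0.07399292] [-0.81913387 -0.01193698  1.82589269  0.14276473  1.49119543 -0.84175909]
can (281.8547668457031, 163.92160034179688) 33.451297760009766 [[ 0.44102284 -0.25476579  0.079     ]]
```

View pics/w2.png

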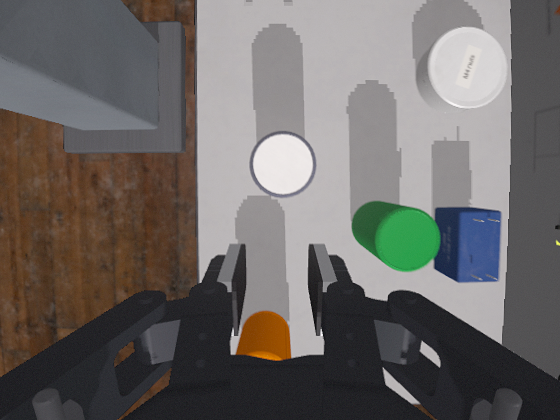

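The picture shows the can's pale top at (282,164), centred on the fingers; the green can at (408,240), the orange can at (265,340) behind them. There is room for the fingers to come down behind the can.

Request:
jog_arm(targets=[[[-0.23,0.05,1.1],[0,0,0],33],[[-0.46,0.1,2.2],[0,0,0],33],[[-0.7,0.1,3.3],[0,0,0],33],[[-0.92,0.1,4.3],[0,0,0],33],[[-0.92,0.1,4.4],[0,0,0],33],[[-0.92,0.1,4.4],[0,0,0],33]])

```text
time: 3.95
tool_pos: [0.4434, -0.2974, 0.0149]
tool_rot: [-0.072, 0.703, 0.704, 0.074]
contact_force: [-0.5, -0.4, 0.0]
gripper_width: 0.329
grasp_force: 0.0
```

```bash
python3 - <<'E'
from plant import *
from h import *
s=state();print(s['time'],s['tool_pos'],s['contact_force'],s['gripper_width'])
p,d=grab_frame('wrist');cv2.imwrite('pics/w3.png',p[:,:,::-1])
pr=camera_params('wrist');P=cloud(pr,d,s)
m=(abs(P[...,0]-.44)<.04)&(abs(P[...,1]+.25)<.04)&(P[...,2]>.072)&(P[...,2]<.086)
c=max(cv2.findContours(m.astype(np.uint8),0,2)[0],key=cv2.contourArea);cc,r=cv2.minEnclosingCircle(c);print('can',cc,r,cast(pr,[cc],.079,s))
E
```

```text
3.95 [ 0.4433742  -0.29738709  0.01486033] [-0.49020625 -0.44587095  0.03275224] 0.32902019348704925
can (269.1843566894531, 141.1545867919922) 63.462162017822266 [[ 0.44102377 -0.25469688  0.079     ]]
```

View pics/w3.png

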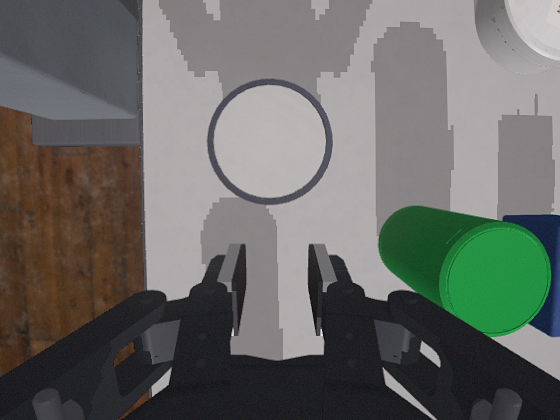

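The can's pale top is at (269,141), ahead of the two finger tips at (240,250) and (318,250), and everything else is clear. I start the gentle low push.

Request:
jog_arm(targets=[[[0.25,-0.1,0.26],[0,0,0],33],[[0.55,-0.1,0.32],[0,0,0],33],[[0.84,-0.1,0.39],[0,0,0],33],[[1.13,-0.05,0.45],[0,0,0],33],[[1.43,0.05,0.51],[0,0,0],33],[[1.72,0.16,0.57],[0,0,0],33],[[2.01,0.27,0.64],[0,0,0],33],[[2.31,0.38,0.7],[0,0,0],33]])

```text
time: 5.0
tool_pos: [0.4518, -0.236, 0.0077]
tool_rot: [-0.074, 0.703, 0.703, 0.074]
contact_force: [-0.4, -0.5, 0.6]
gripper_width: 0.328
grasp_force: 1.3
```

```bash
cat >look.py <<'E'
from plant import *
from h import *
s=state();print(s['time'],s['tool_pos'].round(4),s['contact_force'].round(1))
p,d=grab_frame('wrist');cv2.imwrite('pics/last_%.0f.png'%(s['time']*100),p[:,:,::-1])
pr=camera_params('wrist');P=cloud(pr,d,s);t=s['tool_pos']
m=(abs(P[...,0]-t[0])<.045)&(P[...,1]>t[1])&(P[...,1]<t[1]+.09)&(P[...,2]>.070)&(P[...,2]<.088)
c=max(cv2.findContours(m.astype(np.uint8),0,2)[0],key=cv2.contourArea);cc,r=cv2.minEnclosingCircle(c)
q=P[m];A=np.linalg.lstsq(np.c_[q[:,:2],np.ones(len(q))],q[:,2],rcond=None)[0]
print('can',np.round(cc,1),round(r,1),cast(pr,[cc],.079,s)[0].round(4),'z',np.median(q[:,2]).round(4),'slope',A[:2].round(3))
E
python3 look.py
```

```text
5.0 [ 0.4518 -0.236   0.0077] [-0.4 -0.5  0.6]
can [277.1 210.7] 66.3 [ 0.4524 -0.217   0.079 ] z 0.079 slope [-0.007 -0.024]
```

View pics/last_500.png

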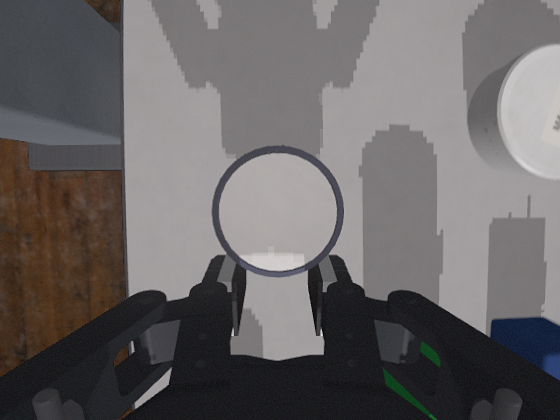

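The can's rim is at (277,211), seated between the two finger tips and upright. It sits centred on the tool, so I continue on the diagonal.

Request:
jog_arm(targets=[[[0.39,0.14,0.07],[0,0,0],33],[[0.78,0.28,0.15],[0,0,0],33],[[1.17,0.42,0.23],[0,0,0],33],[[1.56,0.56,0.32],[0,0,0],33],[[1.96,0.7,0.4],[0,0,0],33],[[2.35,0.84,0.48],[0,0,0],33],[[2.74,0.98,0.56],[0,0,0],33],[[3.13,1.12,0.65],[0,0,0],33]])

```text
time: 6.05
tool_pos: [0.4797, -0.1557, 0.0079]
tool_rot: [-0.074, 0.703, 0.703, 0.074]
contact_force: [-0.3, -3.0, 1.3]
gripper_width: 0.335
grasp_force: 1.3
```

```bash
python3 look.py
```

```text
6.05 [ 0.4797 -0.1557  0.0079] [-0.3 -3.   1.3]
can [277.7 209.1] 66.3 [ 0.4805 -0.1362  0.079 ] z 0.0793 slope [-0.01 -0.04]
```

Request:
jog_arm(targets=[[[0.34,0.17,0.07],[0,0,0],33],[[0.68,0.34,0.14],[0,0,0],33],[[1.03,0.51,0.21],[0,0,0],33],[[1.37,0.68,0.29],[0,0,0],33],[[1.71,0.85,0.36],[0,0,0],33],[[2.05,1.0,0.43],[0,0,0],33],[[2.39,1.12,0.5],[0,0,0],33],[[2.74,1.2,0.57],[0,0,0],33]])

```text
time: 7.1
tool_pos: [0.5097, -0.0858, 0.0082]
tool_rot: [-0.074, 0.703, 0.703, 0.074]
contact_force: [-0.4, -1.1, 1.1]
gripper_width: 0.321
grasp_force: 1.0
```

```bash
cat >>look.py <<'E'
q=P[(P[...,2]>.016)&(P[...,2]<.031)&(abs(P[...,0]-.51)<.065)&(P[...,1]>-.035)&(P[...,1]<.035)]
for y in np.arange(-.025,.036,.01):
    a=q[abs(q[:,1]-y)<.005];lo,hi=a[a[:,0]<.505],a[a[:,0]>.515]
    if len(lo)>5 and len(hi)>5: i,j=np.percentile(lo[:,0],95),np.percentile(hi[:,0],5);print(round(y,3),'inner',i.round(4),j.round(4),'mid',((i+j)/2).round(4),(j-i).round(4))
E
python3 look.py
```

```text
7.1 [ 0.5097 -0.0858  0.0082] [-0.4 -1.1  1.1]
can [278.3 207.5] 66.3 [ 0.5107 -0.0657  0.079 ] z 0.0796 slope [-0.013 -0.056]
-0.025 inner 0.4623 0.5586 mid 0.5105 0.0964
-0.015 inner 0.4719 0.5491 mid 0.5105 0.0772
-0.005 inner 0.4817 0.5392 mid 0.5105 0.0575
0.005 inner 0.4854 0.5351 mid 0.5102 0.0498
0.015 inner 0.4853 0.5351 mid 0.5102 0.0497
0.025 inner 0.4988 0.5351 mid 0.5169 0.0364
0.035 inner 0.5037 0.5161 mid 0.5099 0.0124
```

```bash
cat >>look.py <<'E'
b=P[(abs(P[...,2])<.012)&(abs(P[...,0]-.51)<.06)&(P[...,1]<.06)];A=np.linalg.lstsq(np.c_[b[:,:2],np.ones(len(b))],b[:,2],rcond=None)[0];print('bench',A.round(4))
q=P[m];v,u=np.nonzero(m)
for k in range(int(v.min()),int(v.max()),12): a=q[v==k];print(k,a[:,1].mean().round(4),a[:,2].mean().round(4),len(a))
E
python3 look.py
```

```text
7.15 [ 0.5096 -0.0847  0.0081] [ 0.6 -0.1  1.2]
can [278.4 207. ] 66.4 [ 0.5106 -0.0646  0.079 ] z 0.0796 slope [-0.011 -0.054]
-0.025 inner 0.4624 0.5589 mid 0.5106 0.0965
-0.015 inner 0.472 0.5489 mid 0.5104 0.0769
-0.005 inner 0.4819 0.5393 mid 0.5106 0.0575
0.005 inner 0.4854 0.5352 mid 0.5103 0.0497
0.015 inner 0.4854 0.5351 mid 0.5102 0.0497
0.025 inner 0.4888 0.5351 mid 0.512 0.0463
0.035 inner 0.5035 0.5165 mid 0.51 0.013
bench [ 0.0005  0.0071 -0.0002]
142 -0.0431 0.0773 15
154 -0.0472 0.0785 78
166 -0.0511 0.0788 104
178 -0.0551 0.079 117
190 -0.059 0.0794 128
202 -0.063 0.0794 132
214 -0.0669 0.0797 132
226 -0.0708 0.08 126
238 -0.0748 0.0801 116
250 -0.0788 0.0803 101
262 -0.0828 0.0802 73
```

Request:
jog_arm(targets=[[[-0.2,0,-0.04],[0,0,0],33],[[-0.4,0,-0.08],[0,0,0],33],[[-0.4,0,-0.08],[0,0,0],33]])

```text
time: 7.58
tool_pos: [0.5095, -0.0973, 0.0082]
tool_rot: [-0.074, 0.703, 0.703, 0.074]
contact_force: [0.2, 0.4, 0.1]
gripper_width: 0.332
grasp_force: 0.0
```

```bash
python3 look.py | grep -v inner
```

```text
7.575 [ 0.5095 -0.0973  0.0082] [0.2 0.4 0.1]
can [276.5 181.5] 66.2 [ 0.51   -0.0687  0.079 ] z 0.0788 slope [-0.001 -0.   ]
bench [ 0.0007  0.0044 -0.0005]
116 -0.047 0.0774 16
128 -0.0511 0.0786 78
140 -0.0551 0.0788 104
152 -0.059 0.0787 118
164 -0.0629 0.0788 128
176 -0.0669 0.0789 132
188 -0.0708 0.0788 132
200 -0.0748 0.0788 126
212 -0.0788 0.0789 116
224 -0.0828 0.0789 99
236 -0.0869 0.0786 73
```

```bash
python3 - <<'E'
from plant import *
from h import *
p,d=grab_frame('scene');cv2.imwrite('pics/s2.png',cv2.resize(p[170:330,200:360,::-1],None,fx=3.7,fy=3.7,interpolation=2))
E
```

```text
(no output)
```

View pics/s2.png

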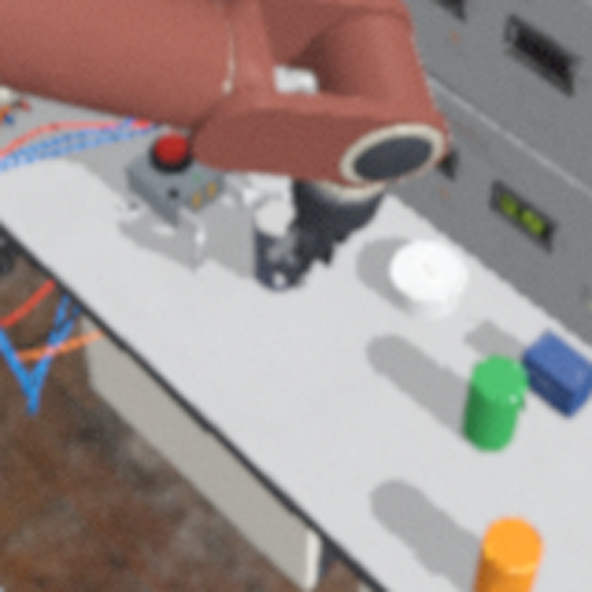

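The crop shows the can upright in front of the mouth, clear of the fingers. The measured lean was about 3° while pushing and went to zero after backing off. I go on a little narrower, coming down slightly rather than up.

Request:
jog_arm(targets=[[[0.29,0.02,0.09],[0,0,0],27],[[0.58,0.04,0.16],[0,0,0],27],[[0.87,0.04,0.22],[0,0,0],27],[[1.17,0.04,0.29],[0,0,0],27],[[1.46,0.04,0.36],[0,0,0],27],[[1.75,0.04,0.43],[0,0,0],27],[[2.04,0.04,0.5],[0,0,0],27],[[2.3,0.04,0.56],[0,0,0],27]])

```text
time: 8.68
tool_pos: [0.5106, -0.0371, 0.0066]
tool_rot: [-0.074, 0.703, 0.703, 0.074]
contact_force: [-0.1, -2.8, 2.6]
gripper_width: 0.269
grasp_force: 1.5
```

```bash
python3 look.py | grep -v inner|head -2
```

```text
8.675 [ 0.5106 -0.0371  0.0066] [-0.1 -2.8  2.6]
can [277.3 207.4] 66.8 [ 0.5112 -0.0169  0.079 ] z 0.0788 slope [-0.002 -0.008]
```

Request:
jog_arm(targets=[[[0.2,-0.01,0.05],[0,0,0],27],[[0.39,-0.02,0.09],[0,0,0],27],[[0.55,-0.02,0.12],[0,0,0],27],[[0.7,-0.02,0.16],[0,0,0],27],[[0.82,-0.02,0.18],[0,0,0],27],[[0.9,-0.02,0.2],[0,0,0],27]])

```text
time: 9.48
tool_pos: [0.5099, -0.0143, 0.0062]
tool_rot: [-0.074, 0.703, 0.703, 0.074]
contact_force: [-0.0, -1.8, 2.1]
gripper_width: 0.266
grasp_force: 1.3
```

```bash
python3 look.py | grep -v inner|head -2
```

```text
9.475 [ 0.5099 -0.0143  0.0062] [-0.  -1.8  2.1]
can [277.4 207.1] 67.1 [0.5106 0.006  0.079 ] z 0.0788 slope [-0.002 -0.008]
```

Nearly home. I press on in small steps until the force rises.

Request:
jog_arm(targets=[[[0.06,0,0.01],[0,0,0],27],[[0.12,0,0.02],[0,0,0],27],[[0.16,0,0.03],[0,0,0],27],[[0.16,0,0.03],[0,0,0],27]])

```text
time: 10.02
tool_pos: [0.5099, -0.0104, 0.0063]
tool_rot: [-0.074, 0.703, 0.703, 0.074]
contact_force: [-0.5, -2.7, 1.6]
gripper_width: 0.269
grasp_force: 1.2
```

```bash
python3 look.py | grep -v inner|head -2
```

```text
10.025 [ 0.5099 -0.0104  0.0063] [-0.5 -2.7  1.6]
can [277.4 206.7] 67.0 [0.5106 0.01   0.079 ] z 0.0789 slope [-0.001 -0.011]
```

Request:
jog_arm(targets=[[[0.08,0,0.015],[0,0,0],27],[[0.16,0,0.03],[0,0,0],27],[[0.16,0,0.03],[0,0,0],27]])

```text
time: 10.45
tool_pos: [0.5105, -0.0097, 0.0067]
tool_rot: [-0.071, 0.703, 0.704, 0.072]
contact_force: [-1.1, -13.1, 1.5]
gripper_width: 0.266
grasp_force: 6.2
```

Force rose to 13 N with no further motion: home. I back straight off and check.

Request:
jog_arm(targets=[[[-0.2,0,-0.04],[0,0,0],27],[[-0.5,0,-0.1],[0,0,0],27],[[-1,0,-0.21],[0,0,0],27],[[-1.6,0,-0.34],[0,0,0],27],[[-2.2,0,-0.47],[0,0,0],27],[[-2.2,0,-0.47],[0,0,0],27]])

```text
time: 11.2
tool_pos: [0.5103, -0.0639, 0.0066]
tool_rot: [-0.074, 0.704, 0.703, 0.074]
contact_force: [0.1, 0.5, -0.3]
gripper_width: 0.271
grasp_force: 0.0
```

```bash
python3 look.py | grep -v inner|head -2
```

```text
11.2 [ 0.5103 -0.0639  0.0066] [ 0.1  0.5 -0.3]
can [276.2  48.5] 69.8 [0.5106 0.0074 0.079 ] z 0.0788 slope [-0.     0.031]
```

Request:
jog_arm(targets=[[[0.4,0,-1.9],[0,0,0],0],[[0.8,0,-3.8],[0,0,0],0],[[1.2,0,-5.7],[0,-0.4,0],0],[[1.66,0,-7.6],[0,-0.9,0],0],[[2.4,0,-7.6],[0,-1.5,0],0],[[3,0,-7.5],[0,-1.5,0],0],[[3,0,-7.5],[0,-1.5,0],0]])

```text
time: 12.12
tool_pos: [0.5093, -0.0271, 0.2042]
tool_rot: [-0.001, 0.706, 0.708, -0.0]
contact_force: [-0.6, -0.1, -1.1]
gripper_width: 0.001
grasp_force: 0.0
```

```bash
cat >look2.py <<'E'
from plant import *
from h import *
s=state();print(s['time'],s['tool_pos'].round(4),s['tool_rot'].round(4),s['contact_force'].round(1),s['gripper_width'])
im,d=grab_frame('wrist');cv2.imwrite('pics/v_%.0f.png'%(s['time']*100),im[:,:,::-1])
pr=camera_params('wrist');P=cloud(pr,d,s)
X=P[...,0];Y=P[...,1];Z=P[...,2]
m=(abs(X-.51)<.04)&(abs(Y)<.05)&(Z>.072)&(Z<.088)
c=max(cv2.findContours(m.astype(np.uint8),0,2)[0],key=cv2.contourArea);cc,r=cv2.minEnclosingCircle(c);print('can',np.round(cc,1),round(r,1),cast(pr,[cc],.079,s)[0].round(4))
bm=(abs(X-.51)<.045)&(Y>.0)&(Y<.13)&(Z>.031)&(Z<.041);q=P[bm]
for x in (.479,.484,.536,.541):
    a=q[abs(q[:,0]-x)<.002]
    if len(a): print('block y range',x,np.percentile(a[:,1],[2,98]).round(4))
print('block x',np.percentile(q[:,0],[1,99]).round(4))
h=cv2.cvtColor(im,cv2.COLOR_RGB2HSV);m=((h[...,0]<8)|(h[...,0]>172))&(h[...,1]>150)&(h[...,2]>90)&(abs(X-.512)<.03)&(abs(Y-.072)<.03)
c=cv2.findContours(m.astype(np.uint8),0,2)[0]
if c:
    c=max(c,key=cv2.contourArea);cc,r=cv2.minEnclosingCircle(c);z=np.median(Z[m]);print('btn',np.round(cc,1),round(r,1),cast(pr,[cc],z,s)[0].round(4))
E
python3 look2.py
```

```text
12.125 [ 0.5093 -0.0271  0.2042] [-1.200e-03  7.062e-01  7.080e-01 -3.000e-04] [-0.6 -0.1 -1.1] 0.0006810764956147026
can [278.2 142.5] 25.7 [0.5108 0.0095 0.079 ]
block y range 0.479 [0.0327 0.0975]
block y range 0.484 [0.0327 0.0974]
block y range 0.536 [0.0329 0.1132]
block y range 0.541 [0.0329 0.0977]
block x [0.4731 0.5478]
btn [278.   66.4] 16.4 [0.5103 0.0743 0.0573]
```

The can is at (0.511, 0.0095) and its front touches the block face at about y = 0.0315, so it is home and upright. The button is at (0.5103, 0.0743, 0.057). I turn the wrist so the camera stays clear of the inverter box and go above the button with the fingers shut.

Request:
jog_arm(targets=[[[0,0,0],[0,0,-1.3],0],[[0,0,0],[0,0,-2.6],0],[[0.5,0,0],[0,0,-3.9],0],[[1,0,0],[0,0,-5.2],0],[[1.8,0,0],[0,0,-6.5],0],[[2.6,0.04,0],[0,0,-7.8],0],[[3.4,0.04,0],[0,0,-9.1],0],[[4.05,0.04,0],[0,0,-10.4],0]])

```text
time: 13.18
tool_pos: [0.5105, 0.0726, 0.2039]
tool_rot: [-0.001, 0.057, 0.998, 0.0]
contact_force: [0.5, -1.3, -0.1]
gripper_width: 0.002
grasp_force: 0.0
```

```bash
python3 look2.py
```

```text
13.175 [0.5105 0.0726 0.2039] [-1.400e-03  5.670e-02  9.984e-01  1.000e-04] [ 0.5 -1.3 -0.1] 0.0015878860799833964
can [209.2 191.9] 24.3 [0.5097 0.0102 0.079 ]
block y range 0.479 [0.0329 0.0972]
block y range 0.484 [0.033  0.0976]
block y range 0.536 [0.0329 0.0968]
block y range 0.541 [0.0335 0.0974]
block x [0.473  0.5466]
btn [281.6 178.5] 14.6 [0.5093 0.076  0.0571]
```

Request:
jog_arm(targets=[[[0,0.08,1.5],[0,0,0],0],[[0,0.08,3],[0,0,0],0],[[0,0.08,4.3],[0,0,0],0],[[0,0.08,5.2],[0,0,0],0],[[0,0.08,5.6],[0,0,0],0],[[0,0.08,5.6],[0,0,0],0]])

```text
time: 13.98
tool_pos: [0.5106, 0.0744, 0.0646]
tool_rot: [-0.001, 0.06, 0.998, -0.0]
contact_force: [0.9, 0.1, 0.8]
gripper_width: 0.001
grasp_force: 0.0
```

Request:
jog_arm(targets=[[[0,0,0.12],[0,0,0],0],[[0,0,0.24],[0,0,0],0],[[0,0,0.34],[0,0,0],0],[[0,0,0.44],[0,0,0],0],[[0,0,0.52],[0,0,0],0],[[0,0,0.52],[0,0,0],0]])

```text
time: 14.72
tool_pos: [0.511, 0.0751, 0.0522]
tool_rot: [-0.0, 0.059, 0.998, -0.0]
contact_force: [0.1, 0.6, 0.0]
gripper_width: -0.0
grasp_force: 0.0
```

Request:
jog_arm(targets=[[[0,0,0.08],[0,0,0],0],[[0,0,0.16],[0,0,0],0],[[0,0,0.16],[0,0,0],0]])

```text
time: 15.1
tool_pos: [0.5109, 0.075, 0.0482]
tool_rot: [-0.0, 0.059, 0.998, -0.0]
contact_force: [0.3, -0.2, -0.2]
gripper_width: -0.0
grasp_force: 0.0
```

```bash
python3 - <<'E'
from plant import *
from h import *
s=state();im,d=grab_frame('wrist');pr=camera_params('wrist');P=cloud(pr,d,s)
print(s['contact_force'],s['joint_efforts'].round(2),s['gripper_width'])
h=cv2.cvtColor(im,cv2.COLOR_RGB2HSV);m=((h[...,0]<8)|(h[...,0]>172))&(h[...,1]>150)&(h[...,2]>90)&(abs(P[...,0]-.51)<.03)&(abs(P[...,1]-.075)<.03)
print(m.sum(),np.percentile(P[m][:,2],[5,25,50,75,95]) if m.any() else '')
cv2.imwrite('pics/btn.png',im[:,:,::-1])
E
```

```text
[ 0.28168336 -0.16528321 -0.1906648 ] [-0.000e+00 -3.059e+01 -3.327e+01 -0.000e+00 -1.000e-02  0.000e+00] -0.0001405573036708387
1600 [0.05108752 0.05631395 0.05705642 0.05758445 0.05832489]
```

View pics/btn.png

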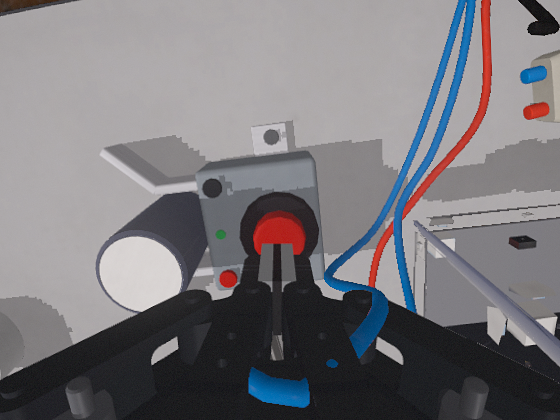

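The picture shows the can still home at left (140,270), the button at (279,230) not yet depressed, and the shut finger tips in front of its lower half at (277,250). I check where the tips are from the depth.

```bash
python3 - <<'E'
from plant import *
from h import *
s=state();im,d=grab_frame('wrist');pr=camera_params('wrist');P=cloud(pr,d,s)
for u,v in [(278,v) for v in range(200,300,8)]+[(268,250),(268,262),(290,250),(290,262),(255,235),(305,235),(279,190),(330,235)]: print(u,v,P[v,u].round(4),im[v,u])
E
```

```text
278 200 [0.4911 0.0765 0.0471] [48 44 45]
278 208 [0.4958 0.0759 0.0462] [46 44 46]
278 216 [0.4968 0.0758 0.0566] [133  36  35]
278 224 [0.5007 0.0753 0.0578] [178  37  32]
278 232 [0.5053 0.0748 0.057 ] [179  32  25]
278 240 [0.5091 0.0743 0.0584] [179  31  24]
278 248 [0.5004 0.0752 0.0887] [37 30 30]
278 256 [0.5004 0.0751 0.0968] [40 30 35]
278 264 [0.5006 0.0751 0.1036] [34 26 28]
278 272 [0.5006 0.0751 0.11  ] [31 25 30]
278 280 [0.5009 0.075  0.1154] [24 23 26]
278 288 [0.5031 0.0747 0.1169] [44 41 42]
278 296 [0.5065 0.0743 0.1163] [45 45 44]
268 250 [0.5    0.071  0.0906] [101 100  99]
268 262 [0.5001 0.0713 0.1019] [98 97 98]
290 250 [0.501  0.0801 0.0909] [100  98 102]
290 262 [0.5015 0.0797 0.101 ] [97 96 98]
255 235 [0.5058 0.0628 0.0563] [194  45  40]
305 235 [0.5093 0.0885 0.055 ] [88 29 28]
279 190 [0.4886 0.0774 0.0353] [136 140 146]
330 235 [5.33e-01 1.08e-01 4.00e-04] [132 128 132]
```

The tips sit about 38 mm short of the reported TCP (front edge at z 0.087 with TCP z 0.048), so the press needs to go deeper. First I check the knuckles' clearance to the can.

```bash
python3 - <<'E'
from plant import *
from h import *
s=state();im,d=grab_frame('wrist');pr=camera_params('wrist');P=cloud(pr,d,s)
# gripper pixels: dark, near camera, within 0.13 of TCP
t=s['tool_pos'];v,u=np.mgrid[:420,:560]
g=(d>0)&(P[...,2]>.082)&(P[...,2]<.3)&(v>240)
q=P[g]
for y0 in np.arange(-.06,.22,.01):
    a=q[(q[:,1]>=y0)&(q[:,1]<y0+.01)]
    if len(a)>20: print(round(y0,2),'zmin',np.percentile(a[:,2],1).round(4),'x',np.percentile(a[:,0],[1,99]).round(3),len(a))
Q=cloud(camera_params('top'),np.load('pics/top0.npy'))
a=Q[(Q[...,0]>.4)&(Q[...,0]<.62)&(Q[...,1]>.1)&(Q[...,1]<.24)&(Q[...,2]>.03)]
for y0 in np.arange(.1,.24,.02):
    b=a[(a[:,1]>=y0)&(a[:,1]<y0+.02)]
    if len(b): print('box',round(y0,2),'xmin',b[:,0].min().round(3),'z',b[:,2].max().round(3))
E
```

```text
0.01 zmin 0.1571 x [0.491 0.495] 569
0.02 zmin 0.1471 x [0.491 0.502] 4102
0.03 zmin 0.1332 x [0.494 0.516] 6711
0.04 zmin 0.1269 x [0.495 0.516] 3586
0.05 zmin 0.1223 x [0.489 0.507] 2855
0.06 zmin 0.0893 x [0.49  0.518] 7511
0.07 zmin 0.0856 x [0.494 0.52 ] 6430
0.08 zmin 0.0895 x [0.492 0.506] 6699
0.09 zmin 0.0875 x [0.493 0.522] 4208
0.1 zmin 0.1014 x [0.498 0.524] 4549
0.11 zmin 0.1367 x [0.503 0.522] 5497
0.12 zmin 0.1484 x [0.504 0.512] 4011
0.13 zmin 0.1584 x [0.504 0.508] 549
0.16 zmin 0.0832 x [0.527 0.549] 2342
0.17 zmin 0.0936 x [0.527 0.55 ] 850
0.18 zmin 0.093 x [0.527 0.545] 679
box 0.1 xmin 0.499 z 0.148
box 0.12 xmin 0.534 z 0.03
box 0.14 xmin 0.528 z 0.123
box 0.16 xmin 0.426 z 0.274
box 0.18 xmin 0.401 z 0.274
box 0.2 xmin 0.401 z 0.273
box 0.22 xmin 0.525 z 0.273
```

Request:
jog_arm(targets=[[[0,0,0.25],[0,0,0],0],[[0,0,0.5],[0,0,0],0],[[0,0,0.75],[0,0,0],0],[[0,0,0.95],[0,0,0],0],[[0,0,1.1],[0,0,0],0],[[0,0,1.1],[0,0,0],0]])

```text
time: 16.0
tool_pos: [0.5108, 0.075, 0.0212]
tool_rot: [-0.001, 0.059, 0.998, -0.0]
contact_force: [-3.3, -0.3, 5.5]
gripper_width: -0.0
grasp_force: 2.3
```

Request:
jog_arm(targets=[[[0,0,0.06],[0,0,0],0],[[0,0,0.12],[0,0,0],0],[[0,0,0.12],[0,0,0],0]])

```text
time: 16.38
tool_pos: [0.5111, 0.075, 0.0206]
tool_rot: [-0.001, 0.059, 0.998, -0.0]
contact_force: [-11.1, 0.1, 17.8]
gripper_width: 0.002
grasp_force: 9.3
```

```bash
cat >b.py <<'E'
from plant import *
from h import *
s=state();im,d=grab_frame('wrist');pr=camera_params('wrist');P=cloud(pr,d,s)
cv2.imwrite('pics/b_%.0f.png'%(s['time']*100),im[:,:,::-1])
print(s['tool_pos'].round(4),s['contact_force'].round(1))
h=cv2.cvtColor(im,cv2.COLOR_RGB2HSV);m=((h[...,0]<8)|(h[...,0]>172))&(h[...,1]>150)&(h[...,2]>90)&(abs(P[...,0]-.505)<.03)&(abs(P[...,1]-.075)<.018)&(P[...,2]<.07)
print(m.sum(),np.percentile(P[m][:,2],[5,25,50,75,95]).round(4) if m.any() else '')
m=(abs(P[...,0]-.51)<.05)&(abs(P[...,1])<.06)&(P[...,2]>.072)&(P[...,2]<.088);c=max(cv2.findContours(m.astype(np.uint8),0,2)[0],key=cv2.contourArea);cc,r=cv2.minEnclosingCircle(c);print('can',r,cast(pr,[cc],.079,s)[0].round(4))
E
python3 b.py
```

```text
[0.5111 0.075  0.0206] [-11.1   0.1  17.8]
862 [0.0485 0.0499 0.0507 0.0513 0.0524]
can 55.70256423950195 [0.5058 0.0118 0.079 ]
```

The button top is at z 0.0507, down from 0.057, and the force jumps at the stop, so it is fully down. I let go and rise.

Request:
jog_arm(targets=[[[0,0,-0.3],[0,0,0],0],[[0,0,-0.8],[0,0,0],0],[[0,0,-2],[0,0,0],0],[[0,0,-3.5],[0,0,0],0],[[0,0,-5],[0,0,0],0],[[0,0,-6.5],[0,0,0],0],[[0,0,-7.4],[0,0,0],0],[[0,0,-7.4],[0,0,0],0]])

```text
time: 17.42
tool_pos: [0.5127, 0.075, 0.2056]
tool_rot: [0.003, 0.059, 0.998, 0.0]
contact_force: [0.7, 1.0, 0.2]
gripper_width: -0.002
grasp_force: 0.0
```

```bash
python3 look2.py; python3 - <<'E'
from plant import *
from h import *
p=camera_params('top');im,d=grab_frame('top');Q=cloud(p,d);Q0=cloud(p,np.load('pics/top0.npy'))
for n,(x,y,z0,z1) in dict(green=(.52,-.3,.07,.09),orange=(.424,-.398,.07,.09),tin=(.587,-.175,.025,.036),film=(.588,-.308,.045,.065)).items():
    f=lambda Q:np.median(Q[(abs(Q[...,0]-x)<.05)&(abs(Q[...,1]-y)<.05)&(Q[...,2]>z0)&(Q[...,2]<z1)],0).round(4)
    print(n,f(Q0),f(Q))
E
```

```text
17.425 [0.5127 0.075  0.2056] [2.700e-03 5.900e-02 9.983e-01 2.000e-04] [0.7 1.  0.2] -0.001549648264800242
can [206.5 188.5] 24.1 [0.5097 0.0103 0.079 ]
block y range 0.479 [0.0329 0.0976]
block y range 0.484 [0.0332 0.0976]
block y range 0.536 [0.0334 0.0975]
block y range 0.541 [0.0328 0.0974]
block x [0.473  0.5466]
btn [277.5 174.5] 14.3 [0.5089 0.075  0.0572]
green [ 0.5231 -0.3019  0.0794] [ 0.5232 -0.3017  0.0795]
orange [ 0.4241 -0.4012  0.0792] [ 0.424  -0.4019  0.0796]
tin [ 0.5899 -0.1721  0.0306] [ 0.5897 -0.1719  0.0306]
film [ 0.5955 -0.3176  0.0467] [ 0.5933 -0.3146  0.0464]
```

The can is home and standing, the button has sprung back up to z 0.057, the bystanders are unmoved and the arm is clear.

```bash
python3 -c "
from plant import *
print(job_done())"
```

```text
the job is handed in; nothing more can be done
None
```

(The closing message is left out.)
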